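# File a pulled hard disk in the snuggest slot of the drive rack

### The job

The copy job is done: pull the master disk out of the duplicator's master bay (the one standing apart) and file it upright in the narrowest slot of the drive rack that takes it, pushed fully home against the slot's spring and let go. Disks come in several thicknesses, so find the slot by feel: starting at the narrow end, offer the disk to the mouth of one slot after the next until the first one takes it. Press gently, it is a hard disk; leave the two copies docked and the other things on the desk where they are.

Things in the scene. Friction and masses are not known exactly. Their poses are not given: they have to be found in the camera images.
- drive_rack: fixed grey rack, 72 (x) x 124 (y) x 43 mm high, origin under its middle. Six fins 7 mm thick, 60 mm deep in x, tops rounded at 43 mm, stand in a row along y on a base 8 mm high: five slots between them, 35 mm deep, open at the top and both x ends, widening from 8 mm at the -y end to 20 mm at +y. A disk has 1 mm of play in its right slot; too thick, it stops at most 3 mm below the fin tops
- slot1 (a point): middle of the floor of slot 1, counted from the narrow end, 8 mm above the desk; x along the slot, y across it, z up. A sprung steel bead on its -y wall, 15 mm above the floor, stands 1.5 mm out and yields flush: pushing a snug disk past it takes about 2 to 8 N, then holds it; it does not fall home by its weight
- slot2 (a point): middle of the floor of slot 2, counted from the narrow end, 8 mm above the desk; x along the slot, y across it, z up. A sprung steel bead on its -y wall, 15 mm above the floor, stands 1.5 mm out and yields flush: pushing a snug disk past it takes about 2 to 8 N, then holds it; it does not fall home by its weight
- slot3 (a point): middle of the floor of slot 3, counted from the narrow end, 8 mm above the desk; x along the slot, y across it, z up. A sprung steel bead on its -y wall, 15 mm above the floor, stands 1.5 mm out and yields flush: pushing a snug disk past it takes about 2 to 8 N, then holds it; it does not fall home by its weight
- slot4 (a point): middle of the floor of slot 4, counted from the narrow end, 8 mm above the desk; x along the slot, y across it, z up. A sprung steel bead on its -y wall, 15 mm above the floor, stands 1.5 mm out and yields flush: pushing a snug disk past it takes about 2 to 8 N, then holds it; it does not fall home by its weight
- slot5 (a point): middle of the floor of slot 5, counted from the narrow end, 8 mm above the desk; x along the slot, y across it, z up. A sprung steel bead on its -y wall, 15 mm above the floor, stands 1.5 mm out and yields flush: pushing a snug disk past it takes about 2 to 8 N, then holds it; it does not fall home by its weight
- leaf1 (a joint): sprung bead of slot 1: 0 m standing out, up to 0.0015 m when pressed flush; only a snug disk presses it
- leaf2 (a joint): sprung bead of slot 2: 0 m standing out, up to 0.0015 m when pressed flush; only a snug disk presses it
- leaf3 (a joint): sprung bead of slot 3: 0 m standing out, up to 0.0015 m when pressed flush; only a snug disk presses it
- leaf4 (a joint): sprung bead of slot 4: 0 m standing out, up to 0.0015 m when pressed flush; only a snug disk presses it
- leaf5 (a joint): sprung bead of slot 5: 0 m standing out, up to 0.0015 m when pressed flush; only a snug disk presses it
- dock: fixed black disk duplicator, 100 (x) x 176 (y) x 58 mm high, origin under its middle, round start button on its -x face. Three bays open at the top, 74 x 18 mm (x by y), 32 mm deep: the master bay stands apart at the +y end, by the start button; the two copy bays are 72 and 118 mm from it towards -y
- master_bay (a point): middle of the master bay's floor, 26 mm above the desk; axes as the dock's
- copy_bay1 (a point): the same point of the nearer copy bay, 72 mm from the master bay
- copy_bay2 (a point): the same point of the farther copy bay, 118 mm from the master bay
- drive_a: one of three look-alike silver 2.5-inch hard disks, x 70 mm wide, z 100 mm tall (up); origin: middle of its foot. Thickness (y) 9.5, 12.5 or 15 mm, not told which; 0.09 to 0.24 kg. Stands loose and upright in a dock bay, top 68 mm above the dock; any of the three may be in the master bay. Grip across the thickness near the top. Over 40 N against the rack is too much
- drive_b: one of three look-alike silver 2.5-inch hard disks, x 70 mm wide, z 100 mm tall (up); origin: middle of its foot. Thickness (y) 9.5, 12.5 or 15 mm, not told which; 0.09 to 0.24 kg. Stands loose and upright in a dock bay, top 68 mm above the dock; any of the three may be in the master bay. Grip across the thickness near the top. Over 40 N against the rack is too much
- drive_c: one of three look-alike silver 2.5-inch hard disks, x 70 mm wide, z 100 mm tall (up); origin: middle of its foot. Thickness (y) 9.5, 12.5 or 15 mm, not told which; 0.09 to 0.24 kg. Stands loose and upright in a dock bay, top 68 mm above the dock; any of the three may be in the master bay. Grip across the thickness near the top. Over 40 N against the rack is too much
- usb_stick: orange USB stick, 55 x 18 x 8 mm, loose on the desk between rack and dock, to be left alone
- keys: bunch of keys with a brown fob, 56 x 128 x 8 mm, lying loose on the desk, to be left alone
- felt_pen: red and white felt pen, 135 mm, lying loose on the desk, to be left alone
There are look-alikes about, which are no part of the job. What is shaped like the drive_b but red is not meant.

How it is judged (in metres and radians):
On the way, in this order (a step that is already met when the one before it is completed fails the run):
1. the master disk has been lifted out of the dock, clear of its top (((z of drive_a in the frame of dock above 0.062 m and (distance between drive_b and copy_bay1 below 0.012 m or distance between drive_b and copy_bay2 below 0.012 m) and angle between each of drive_b, drive_c's own z axis and vertical below 0.2 rad and (distance between drive_c and copy_bay1 below 0.012 m or distance between drive_c and copy_bay2 below 0.012 m)) or (z of drive_b in the frame of dock above 0.062 m and (distance between drive_a and copy_bay1 below 0.012 m or distance between drive_a and copy_bay2 below 0.012 m) and angle between each of drive_a, drive_c's own z axis and vertical below 0.2 rad and (distance between drive_c and copy_bay1 below 0.012 m or distance between drive_c and copy_bay2 below 0.012 m)) or (z of drive_c in the frame of dock above 0.062 m and (distance between drive_a and copy_bay1 below 0.012 m or distance between drive_a and copy_bay2 below 0.012 m) and angle between each of drive_a, drive_b's own z axis and vertical below 0.2 rad and (distance between drive_b and copy_bay1 below 0.012 m or distance between drive_b and copy_bay2 below 0.012 m)))), for 0.1 s.
2. the disk's foot has been set on the mouth of slot 1, the narrowest (((z of drive_a in the frame of slot1 between -0.004 and 0.037 m and y of drive_a in the frame of slot1 between -0.006 and 0.006 m and x of drive_a in the frame of slot1 between -0.02 and 0.02 m) or (z of drive_b in the frame of slot1 between -0.004 and 0.037 m and y of drive_b in the frame of slot1 between -0.006 and 0.006 m and x of drive_b in the frame of slot1 between -0.02 and 0.02 m) or (z of drive_c in the frame of slot1 between -0.004 and 0.037 m and y of drive_c in the frame of slot1 between -0.006 and 0.006 m and x of drive_c in the frame of slot1 between -0.02 and 0.02 m))), for 0.05 s.
3. then on the mouth of slot 2 (((z of drive_a in the frame of slot2 between -0.004 and 0.037 m and y of drive_a in the frame of slot2 between -0.006 and 0.006 m and x of drive_a in the frame of slot2 between -0.02 and 0.02 m) or (z of drive_b in the frame of slot2 between -0.004 and 0.037 m and y of drive_b in the frame of slot2 between -0.006 and 0.006 m and x of drive_b in the frame of slot2 between -0.02 and 0.02 m) or (z of drive_c in the frame of slot2 between -0.004 and 0.037 m and y of drive_c in the frame of slot2 between -0.006 and 0.006 m and x of drive_c in the frame of slot2 between -0.02 and 0.02 m))), for 0.05 s.
4. then on the mouth of slot 3, unless slot 2 took it (foot more than 20 mm down in it) (((z of drive_a in the frame of slot3 between -0.004 and 0.037 m and y of drive_a in the frame of slot3 between -0.006 and 0.006 m and x of drive_a in the frame of slot3 between -0.02 and 0.02 m) or (z of drive_b in the frame of slot3 between -0.004 and 0.037 m and y of drive_b in the frame of slot3 between -0.006 and 0.006 m and x of drive_b in the frame of slot3 between -0.02 and 0.02 m) or (z of drive_c in the frame of slot3 between -0.004 and 0.037 m and y of drive_c in the frame of slot3 between -0.006 and 0.006 m and x of drive_c in the frame of slot3 between -0.02 and 0.02 m) or (z of drive_a in the frame of slot2 between -0.004 and 0.015 m and y of drive_a in the frame of slot2 between -0.006 and 0.006 m and x of drive_a in the frame of slot2 between -0.02 and 0.02 m) or (z of drive_b in the frame of slot2 between -0.004 and 0.015 m and y of drive_b in the frame of slot2 between -0.006 and 0.006 m and x of drive_b in the frame of slot2 between -0.02 and 0.02 m) or (z of drive_c in the frame of slot2 between -0.004 and 0.015 m and y of drive_c in the frame of slot2 between -0.006 and 0.006 m and x of drive_c in the frame of slot2 between -0.02 and 0.02 m))), for 0.05 s.
5. then on the mouth of slot 4, unless slot 3 took it (more than 20 mm down) or it is home in slot 2 (((z of drive_a in the frame of slot4 between -0.004 and 0.037 m and y of drive_a in the frame of slot4 between -0.006 and 0.006 m and x of drive_a in the frame of slot4 between -0.02 and 0.02 m) or (z of drive_b in the frame of slot4 between -0.004 and 0.037 m and y of drive_b in the frame of slot4 between -0.006 and 0.006 m and x of drive_b in the frame of slot4 between -0.02 and 0.02 m) or (z of drive_c in the frame of slot4 between -0.004 and 0.037 m and y of drive_c in the frame of slot4 between -0.006 and 0.006 m and x of drive_c in the frame of slot4 between -0.02 and 0.02 m) or (z of drive_a in the frame of slot3 between -0.004 and 0.015 m and y of drive_a in the frame of slot3 between -0.006 and 0.006 m and x of drive_a in the frame of slot3 between -0.02 and 0.02 m) or (z of drive_b in the frame of slot3 between -0.004 and 0.015 m and y of drive_b in the frame of slot3 between -0.006 and 0.006 m and x of drive_b in the frame of slot3 between -0.02 and 0.02 m) or (z of drive_c in the frame of slot3 between -0.004 and 0.015 m and y of drive_c in the frame of slot3 between -0.006 and 0.006 m and x of drive_c in the frame of slot3 between -0.02 and 0.02 m) or (z of drive_a in the frame of slot2 between -0.004 and 0.003 m and y of drive_a in the frame of slot2 between -0.006 and 0.006 m and x of drive_a in the frame of slot2 between -0.02 and 0.02 m) or (z of drive_b in the frame of slot2 between -0.004 and 0.003 m and y of drive_b in the frame of slot2 between -0.006 and 0.006 m and x of drive_b in the frame of slot2 between -0.02 and 0.02 m) or (z of drive_c in the frame of slot2 between -0.004 and 0.003 m and y of drive_c in the frame of slot2 between -0.006 and 0.006 m and x of drive_c in the frame of slot2 between -0.02 and 0.02 m))), for 0.05 s.
At the end, for the whole second after the job is handed in: the master disk stands in the snug slot, pressing its spring bead in over 0.2 mm: foot within 3 mm of the floor, 4 mm of the slot middle across and 15 mm along, within 0.05 rad of upright, at rest; the other two disks stand within 12 mm of the copy bays (((z of drive_a in the frame of slot2 between -0.004 and 0.003 m and y of drive_a in the frame of slot2 between -0.004 and 0.004 m and x of drive_a in the frame of slot2 between -0.015 and 0.015 m and angle between drive_a's own z axis and vertical below 0.05 rad and angle between the y axis of drive_a and the y axis of drive_rack, either way round below 0.08 rad and linear speed of drive_a below 0.02 m/s and value of joint leaf2 above 0.0002 m and (distance between drive_b and copy_bay1 below 0.012 m or distance between drive_b and copy_bay2 below 0.012 m) and angle between each of drive_b, drive_c's own z axis and vertical below 0.2 rad and (distance between drive_c and copy_bay1 below 0.012 m or distance between drive_c and copy_bay2 below 0.012 m)) or (z of drive_a in the frame of slot3 between -0.004 and 0.003 m and y of drive_a in the frame of slot3 between -0.004 and 0.004 m and x of drive_a in the frame of slot3 between -0.015 and 0.015 m and angle between drive_a's own z axis and vertical below 0.05 rad and angle between the y axis of drive_a and the y axis of drive_rack, either way round below 0.08 rad and linear speed of drive_a below 0.02 m/s and value of joint leaf3 above 0.0002 m and (distance between drive_b and copy_bay1 below 0.012 m or distance between drive_b and copy_bay2 below 0.012 m) and angle between each of drive_b, drive_c's own z axis and vertical below 0.2 rad and (distance between drive_c and copy_bay1 below 0.012 m or distance between drive_c and copy_bay2 below 0.012 m)) or (z of drive_a in the frame of slot4 between -0.004 and 0.003 m and y of drive_a in the frame of slot4 between -0.004 and 0.004 m and x of drive_a in the frame of slot4 between -0.015 and 0.015 m and angle between drive_a's own z axis and vertical below 0.05 rad and angle between the y axis of drive_a and the y axis of drive_rack, either way round below 0.08 rad and linear speed of drive_a below 0.02 m/s and value of joint leaf4 above 0.0002 m and (distance between drive_b and copy_bay1 below 0.012 m or distance between drive_b and copy_bay2 below 0.012 m) and angle between each of drive_b, drive_c's own z axis and vertical below 0.2 rad and (distance between drive_c and copy_bay1 below 0.012 m or distance between drive_c and copy_bay2 below 0.012 m)) or (z of drive_b in the frame of slot2 between -0.004 and 0.003 m and y of drive_b in the frame of slot2 between -0.004 and 0.004 m and x of drive_b in the frame of slot2 between -0.015 and 0.015 m and angle between drive_b's own z axis and vertical below 0.05 rad and angle between the y axis of drive_b and the y axis of drive_rack, either way round below 0.08 rad and linear speed of drive_b below 0.02 m/s and value of joint leaf2 above 0.0002 m and (distance between drive_a and copy_bay1 below 0.012 m or distance between drive_a and copy_bay2 below 0.012 m) and angle between each of drive_a, drive_c's own z axis and vertical below 0.2 rad and (distance between drive_c and copy_bay1 below 0.012 m or distance between drive_c and copy_bay2 below 0.012 m)) or (z of drive_b in the frame of slot3 between -0.004 and 0.003 m and y of drive_b in the frame of slot3 between -0.004 and 0.004 m and x of drive_b in the frame of slot3 between -0.015 and 0.015 m and angle between drive_b's own z axis and vertical below 0.05 rad and angle between the y axis of drive_b and the y axis of drive_rack, either way round below 0.08 rad and linear speed of drive_b below 0.02 m/s and value of joint leaf3 above 0.0002 m and (distance between drive_a and copy_bay1 below 0.012 m or distance between drive_a and copy_bay2 below 0.012 m) and angle between each of drive_a, drive_c's own z axis and vertical below 0.2 rad and (distance between drive_c and copy_bay1 below 0.012 m or distance between drive_c and copy_bay2 below 0.012 m)) or (z of drive_b in the frame of slot4 between -0.004 and 0.003 m and y of drive_b in the frame of slot4 between -0.004 and 0.004 m and x of drive_b in the frame of slot4 between -0.015 and 0.015 m and angle between drive_b's own z axis and vertical below 0.05 rad and angle between the y axis of drive_b and the y axis of drive_rack, either way round below 0.08 rad and linear speed of drive_b below 0.02 m/s and value of joint leaf4 above 0.0002 m and (distance between drive_a and copy_bay1 below 0.012 m or distance between drive_a and copy_bay2 below 0.012 m) and angle between each of drive_a, drive_c's own z axis and vertical below 0.2 rad and (distance between drive_c and copy_bay1 below 0.012 m or distance between drive_c and copy_bay2 below 0.012 m)) or (z of drive_c in the frame of slot2 between -0.004 and 0.003 m and y of drive_c in the frame of slot2 between -0.004 and 0.004 m and x of drive_c in the frame of slot2 between -0.015 and 0.015 m and angle between drive_c's own z axis and vertical below 0.05 rad and angle between the y axis of drive_c and the y axis of drive_rack, either way round below 0.08 rad and linear speed of drive_c below 0.02 m/s and value of joint leaf2 above 0.0002 m and (distance between drive_a and copy_bay1 below 0.012 m or distance between drive_a and copy_bay2 below 0.012 m) and angle between each of drive_a, drive_b's own z axis and vertical below 0.2 rad and (distance between drive_b and copy_bay1 below 0.012 m or distance between drive_b and copy_bay2 below 0.012 m)) or (z of drive_c in the frame of slot3 between -0.004 and 0.003 m and y of drive_c in the frame of slot3 between -0.004 and 0.004 m and x of drive_c in the frame of slot3 between -0.015 and 0.015 m and angle between drive_c's own z axis and vertical below 0.05 rad and angle between the y axis of drive_c and the y axis of drive_rack, either way round below 0.08 rad and linear speed of drive_c below 0.02 m/s and value of joint leaf3 above 0.0002 m and (distance between drive_a and copy_bay1 below 0.012 m or distance between drive_a and copy_bay2 below 0.012 m) and angle between each of drive_a, drive_b's own z axis and vertical below 0.2 rad and (distance between drive_b and copy_bay1 below 0.012 m or distance between drive_b and copy_bay2 below 0.012 m)) or (z of drive_c in the frame of slot4 between -0.004 and 0.003 m and y of drive_c in the frame of slot4 between -0.004 and 0.004 m and x of drive_c in the frame of slot4 between -0.015 and 0.015 m and angle between drive_c's own z axis and vertical below 0.05 rad and angle between the y axis of drive_c and the y axis of drive_rack, either way round below 0.08 rad and linear speed of drive_c below 0.02 m/s and value of joint leaf4 above 0.0002 m and (distance between drive_a and copy_bay1 below 0.012 m or distance between drive_a and copy_bay2 below 0.012 m) and angle between each of drive_a, drive_b's own z axis and vertical below 0.2 rad and (distance between drive_b and copy_bay1 below 0.012 m or distance between drive_b and copy_bay2 below 0.012 m)))); the robot touches nothing.
It fails at once if a disk pressed against the rack with more than 40 N (contact force between any of drive_a, drive_b, drive_c and drive_rack above 40 N).
It fails at once if a disk knocked or lying over (tilted more than 0.6 rad) (angle between any of drive_a, drive_b, drive_c's own z axis and vertical above 0.6 rad).
It fails at once if the USB stick, keys or felt pen moved by more than 25 mm (distance of any of usb_stick, keys, felt_pen from where it was at the start of the episode above 0.025 m).
It also fails if it takes over 64 s, if anything falls off the work surface, if the arm or the gripper's body presses on something with over 40 N, if the wrist force passes 120 N, or if a joint passes its speed limit or range.

### The arm

A 6-joint arm with a two-finger parallel gripper is mounted at the origin on a cart in front of the work surface, level with it; the furniture and walls round the work are solid. World frame = base frame: x ahead of the robot, y to its left, z up, the work surface at z = 0. Lengths are in mm, angles in degrees, forces in N, time in s.
With the tool pointing down it reaches from about 350 to 850 mm from the base axis. Payload 8.1 kg.
Tool frame: the origin (TCP) lies between the finger pads; the fingertips stand 11 mm ahead of it and the grasp point (between the pads) lies 8 mm behind it; z points along the fingers, y is the line along which they close (so a half turn about z gives the same grasp; the last joint's range is limited). The gripper opens to 85 mm and grips with 20 to 120 N. Pads are 22 mm wide; open, the fingers measure 114 mm over their backs; the gripper's body (76 mm by 85 mm) begins 54 mm behind the grasp point. The pads swing forward as they close: fully open they stand 13 mm farther back than shut.
Start: joints at [67.758, 7.471, 85.268, -0, 87.261, -4.893], TCP at [178.895, 572.715, 242.292] pointing down, gripper open.
Joint ranges: [-169.43, 169.43], [-51.17, 129.36], [1.28, 143.12], [-76.62, 256.62], [0, 156.53], [-152.29, 152.29]. Speed limits (degrees/s): [136.94, 136.94, 159.86, 180, 180, 180].

### API

Orientations are given as [roll, pitch, yaw] about the fixed x, y, z axes, in that order (R = Rz(yaw) Ry(pitch) Rx(roll)).
In Python, from bench import r, snapshot, get_calibration gives the robot as it stands.
- The arm moves only by the tool step_arm, never from a script. Its argument "rows" is a list of rows, each a list of 2 entries, a list of its own where there are three numbers: the shift along the tool's x, y, z in mm, then the turn about the tool's z in degrees. In form: [[[tx, ty, tz], yaw], ...]. A call has 1 to 12 rows; each row is the pose to reach, as a shift and turn from the pose commanded when the call began, along the tool's axes at that moment; what a row does not reach only later rows make up. A row lasts 1/10 s, in which the tool goes at most 50 mm and 8.59 degrees, less where a joint would pass 70% of its speed; a pose out of reach is approached as far as the arm can. A call with a gripper value outside its range is refused whole. "fingers" is the opening, from 0 (shut) to 1 (fully open), set as the call begins (left out, the last holds). The fingers move at their own pace and stop on an object; "squeeze" is the grip in N (left out, the last holds). Time passes only in rows, so rows that repeat a pose let the fingers close. It gives the time, the measured TCP pose, the force, the opening and the grip force at its end, in the units of the state.
- r.sense(): the state, without advancing time (a new reading comes with each control period).
- snapshot(name): name is "side" or "top"; returns the picture (384x512x3 uint8, blue, green, red); there is no depth.
- get_calibration(name): a dict with "fovy" (degrees; the focal length in pixels is half the picture's height over the tangent of half this angle, whatever the lens; pixels are square), "cx", "cy" (the principal point, pixels), "eye" and "orientation" of the camera in the world. Camera axes: x right, y up, looking along -z (the intrinsics and any distortion apply to the point x, -y, -z); pixel columns grow to the right and rows downward; lengths in mm; the calibration is good to about 2 mm. A picture is of the moment at which its call begins. get_calibration takes no time and is no camera call.
- r.hand_in(): hands the job in; it is judged then, once.
The state is a dict: "time": time; "joint_pos": joint angles; "qd": joint speeds; "joint_efforts": joint torques, N m; "tool_pos": TCP position; "tcp_rot": TCP orientation; "ft_force": force on the tool from outside, world axes, zero at the start; "wrist_torque": the same for the moment, N m; "finger_gap": finger opening in mm; "grip_force": force on a finger pad.
Only numpy, scipy, OpenCV 4.12 (cv2) and the standard library are available. Lean on these libraries where they do the work, as an engineer would, in place of code of your own. Each camera call takes 0.05 s, during which the arm holds its last target. There are 200 camera calls.

## Working session

There is one attempt and no reset: what is moved stays moved. The work goes in short steps, Python scripts to look and compute and a tool call to move; the robot and the scene stay as the last step left them, time stands still between calls to the robot, and variables do not carry over. Pictures are saved under pics/ and viewed, at most 10 in all, crops included, and the job is handed in when it is done.

Besides the shell and the picture viewer there is one more tool, called after ">>>" as name(argument=value, ...) on one line, values as JSON. step_arm: Moves the arm, as the interface text tells. Its arguments: {"type":"object","properties":{"rows":{"type":"array"},"fingers":{"type":"number"},"squeeze":{"type":"number"}},"required":["rows"]}

```bash
ls; mkdir -p pics
python3 - <<'E'
from bench import r, snapshot, get_calibration
import cv2
for n in("side","top"):
    cv2.imwrite(f"pics/{n}0.png",snapshot(n)); print(n,get_calibration(n))
s=r.sense();print(s)
E
```

```text
pics
side {'fovy': 55.91767137523638, 'cx': 257.7261936352138, 'cy': 182.0520559032539, 'eye': array([894.0786531 , 350.18737177, 744.22451741]), 'orientation': array([ 37.6750528 ,  -0.36197395, 132.24103425])}
top {'fovy': 45.05245002546551, 'cx': 256.7198512919869, 'cy': 197.86191928889096, 'eye': array([ 306.91904657,  -19.24806642, 1106.85157505]), 'orientation': array([ 12.00068084,   0.30898782, -88.56909689])}
{'time': 0.1, 'joint_pos': array([ 6.77583768e+01,  7.51280981e+00,  8.53252264e+01,  9.79559536e-04,
        8.72629325e+01, -4.89409734e+00]), 'qd': array([ 0.02253918, -0.00462223, -0.14147494, -0.05280442,  0.03554278,
        0.03519762]), 'joint_efforts': array([ 6.20669562e-04, -5.70956039e+01, -5.01942122e+01, -3.06824777e-04,
        8.25454190e-03,  2.94661891e-05]), 'tool_pos': array([178.6924704 , 572.246875  , 241.30722445]), 'tcp_rot': array([-1.79899483e+02, -9.58885931e-03,  1.62652418e+02]), 'ft_force': array([-0.33338568,  0.36217802,  0.03144824]), 'wrist_torque': array([-0.0376905 ,  0.01600968,  0.0133677 ]), 'grip_force': 0.0, 'finger_gap': 85.43029890523933}
```

View pics/top0.png

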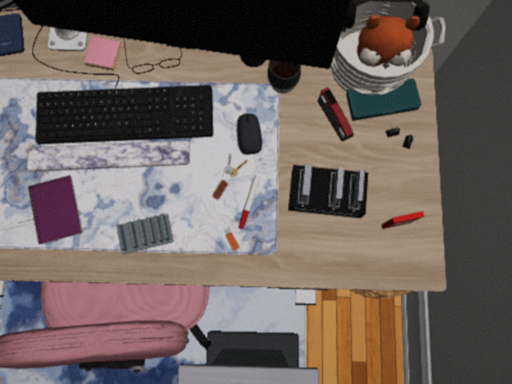

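View pics/side0.png

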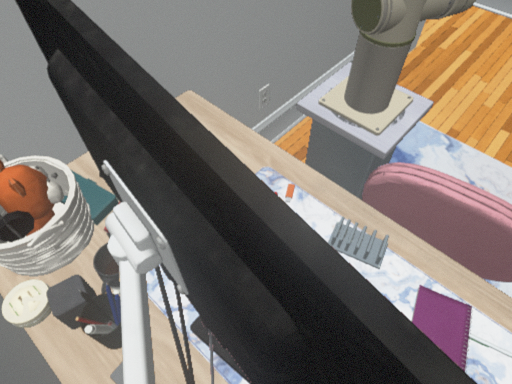

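The top view shows the dock at (329,190), with disks at about (305,185), (338,187) and (357,190), and the rack at (145,232). The USB stick is at (232,241), the pen at (247,205) and the keys at (225,180). Candidates for the master disk are the three docked disks and the red look-alikes at (403,219) and (335,113). I choose the disk standing apart, (305,185). Next is a close crop to check it.

```bash
python3 - <<'E'
import cv2,numpy as np
im=cv2.imread("pics/top0.png")
a=cv2.resize(im[155:225,280:380],None,fx=8,fy=8,interpolation=cv2.INTER_CUBIC)[:,:800]
cv2.imwrite("pics/dock_c.png",a)
b=cv2.resize(im[205:260,105:185],None,fx=10,fy=10,interpolation=cv2.INTER_CUBIC)
cv2.imwrite("pics/rack_c.png",b)
E
cat > h.py <<'E'
import numpy as np,cv2
from scipy.spatial.transform import Rotation as R
from bench import get_calibration
def cam(n):
    c=get_calibration(n); f=192/np.tan(np.radians(c["fovy"]/2))
    return c,f,R.from_euler("xyz",c["orientation"],degrees=True).as_matrix()
def ray(n,u,v,z):
    c,f,M=cam(n); d=M@np.array([(u-c["cx"])/f,-(v-c["cy"])/f,-1]); e=np.array(c["eye"])
    return e+d*(z-e[2])/d[2]
def proj(n,p):
    c,f,M=cam(n); q=M.T@(np.array(p)-c["eye"]); return np.array([c["cx"]-f*q[0]/q[2],c["cy"]+f*q[1]/q[2]])
E
python3 -c "
from h import *
print(cam('top')[1]);print(proj('top',[0,0,0]))
print([ray('top',u,v,z).round(0) for u,v,z in((329,190,58),(305,185,126),(145,232,43))])"
```

```text
462.92957825296446
[247.209163   438.53392512]
[array([ 552., -175.,   58.]), array([ 546., -113.,  126.]), array([446., 249.,  43.])]
```

View pics/dock_c.png

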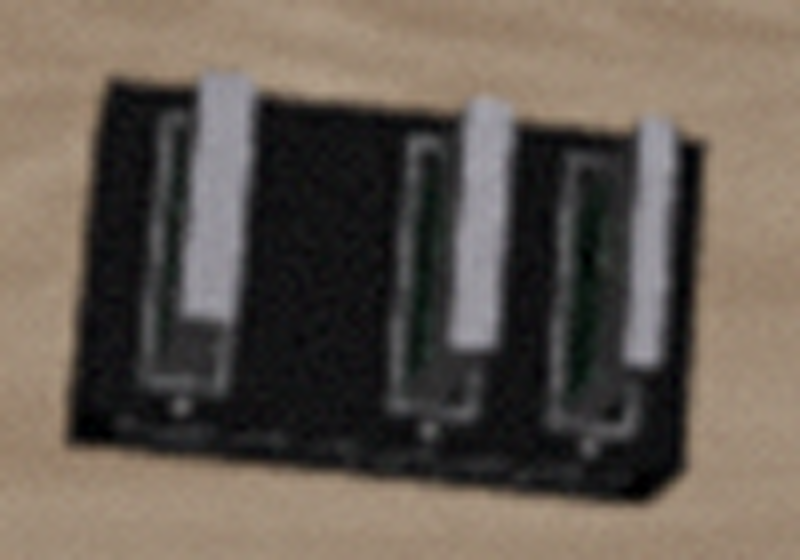

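View pics/rack_c.png

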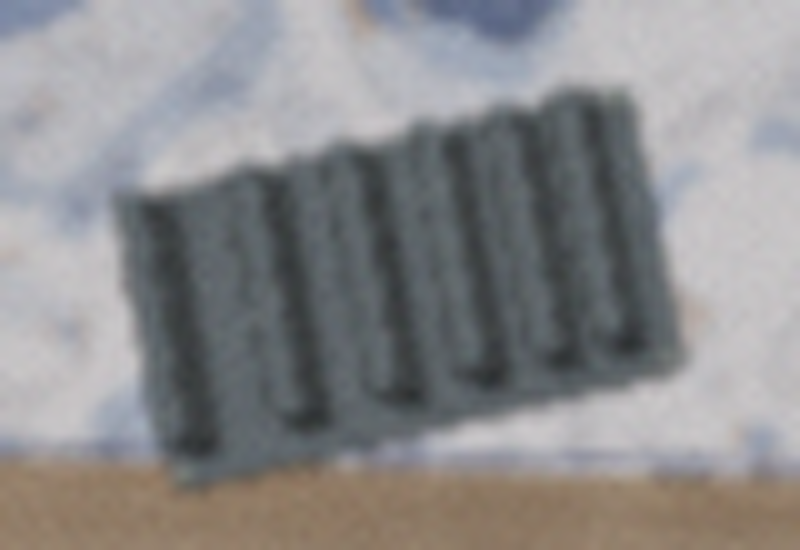

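The crop confirms the choice: the silver disk at crop (220,195) stands alone at the dock's left (+y) end, 250 crop px from the nearest copy. It also looks thickest. The rack's wide slot is on the left (+y) and the narrow one on the right. Next I measure.

Run:
```python
from h import *
im=cv2.imread("pics/top0.png"); g=cv2.cvtColor(im,cv2.COLOR_BGR2GRAY)
S=8
def mask_cnts(x0,x1,y0,y1,m):
    big=cv2.resize(m,None,fx=S,fy=S,interpolation=cv2.INTER_CUBIC); return big
# disk tops
x0,y0=280,155
a=cv2.resize(g[155:225,280:380],None,fx=S,fy=S,interpolation=cv2.INTER_CUBIC)
m=(a>100).astype('uint8'); m[:, :100]=0
hsv=cv2.resize(im[155:225,280:380],None,fx=S,fy=S,interpolation=cv2.INTER_CUBIC).astype(int)
m=((a>95)&(hsv[...,0]>hsv[...,2]-4)).astype('uint8')
m=cv2.morphologyEx(m,cv2.MORPH_OPEN,np.ones((17,17)))
for c in cv2.findContours(m,0,1)[0]:
    if cv2.contourArea(c)<3000: continue
    b=cv2.boxPoints(cv2.minAreaRect(c)); px=(b+.5)/S-.5+[x0,y0]
    P=np.array([ray('top',u,v,126)[:2] for u,v in px]); e=[P[1]-P[0],P[2]-P[1]]
    L=max(e,key=np.linalg.norm)
    print("disk",P.mean(0).round(1),[round(np.linalg.norm(k),1) for k in e],"dir",np.degrees(np.arctan2(L[1],L[0])).round(1))
# dock corners (crop px /8): top face at z=58
for u,v in((110,78),(705,142)): print("dock",ray('top',(u+.5)/S-.5+x0,(v+.5)/S-.5+y0,58).round(1))
for u,v in((72,440),(690,480)): print("dock bottomedge z0",ray('top',(u+.5)/S-.5+x0,(v+.5)/S-.5+y0,0).round(1),ray('top',(u+.5)/S-.5+x0,(v+.5)/S-.5+y0,58).round(1))
# bay rims
for n,q in dict(m=((160,112),(150,392),(228,392)),c1=((415,140),(396,415),(474,415)),c2=((566,155),(552,430),(634,430))).items():
    print(n,[ray('top',(u+.5)/S-.5+x0,(v+.5)/S-.5+y0,58)[:2].round(1) for u,v in q])
T=10
for u,v,z in((180,487,0),(683,362,0),(633,95,8),(118,200,43),(118,200,8)): print("rack",z,ray('top',(u+.5)/T-.5+105,(v+.5)/T-.5+205,z)[:2].round(1))
s=cv2.imread("pics/side0.png")[210:275,322:397]
cv2.imwrite("pics/rack_s.png",cv2.resize(s,None,fx=9,fy=9,interpolation=cv2.INTER_CUBIC))
```

```text
disk [ 549.4 -234.5] [np.float64(67.6), np.float64(10.5)] dir -4.9
disk [ 553.2 -188.5] [np.float64(69.2), np.float64(13.5)] dir -5.0
disk [ 559.4 -117. ] [np.float64(68.7), np.float64(15.9)] dir -4.8
dock [612.3 -92.   58. ]
dock [ 597.  -266.2   58. ]
dock bottomedge z0 [514.8 -85.5   0. ] [503.9 -82.   58. ]
dock bottomedge z0 [ 506.9 -272.7    0. ] [ 496.4 -259.4   58. ]
m [array([ 602.3, -106.8]), array([ 518.5, -104.4]), array([ 519. , -126.9])]
c1 [array([ 595.6, -181.4]), array([ 513.4, -175.3]), array([ 514. , -197.7])]
c2 [array([ 592.1, -225.5]), array([ 510.1, -220.1]), array([ 510.7, -243.6])]
rack 0 [399.2 309.5]
rack 0 [432.  191.2]
rack 8 [495.3 205.8]
rack 43 [461.7 316.8]
rack 8 [466.8 327.9]
```

View pics/rack_s.png

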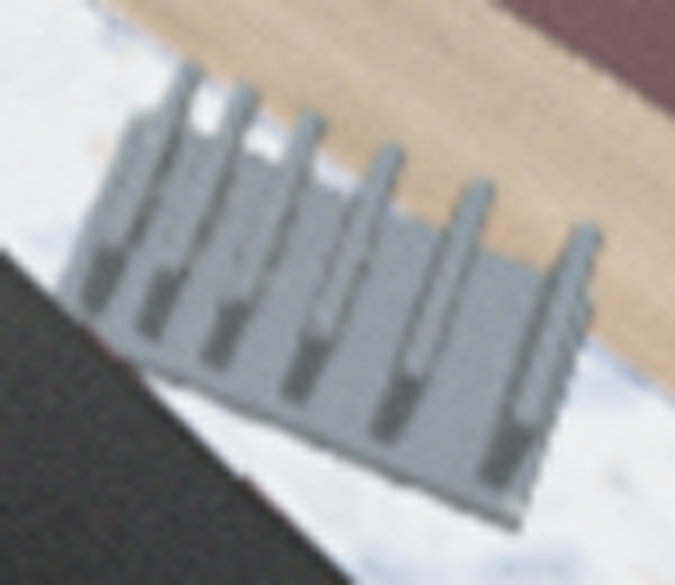

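The side crop shows the rack's six fins. The feet of their dark +x ends run from crop (98,308), the narrow end, to (497,480). Next I fit the rack pose from these points plus the fin tops.

Run:
```python
from h import *
from scipy.optimize import least_squares
F=np.array([-51.5,-36.5,-19,1.5,24.5,51.5])
def side(q,z): return np.array([ray('side',(u+.5)/9-.5+322,(v+.5)/9-.5+210,z)[:2] for u,v in q])
def top(q,z): return np.array([ray('top',(u+.5)/10-.5+105,(v+.5)/10-.5+205,z)[:2] for u,v in q])
A=side([(98,308),(152,335),(217,365),(297,398),(385,438),(497,480)],8)
B=side([(188,68),(243,92),(312,115),(390,150),(482,185),(588,228)],42)
C=top([(628,345),(565,355),(487,378),(400,392),(305,420),(195,440)],25)
def fit(sets,name):
    def res(p):
        c,s=np.cos(p[2]),np.sin(p[2]); o=[]
        for P,x in sets:
            d=P-p[:2]; o+=[d@[c,s]-x, d@[-s,c]-F]
        return np.concatenate(o)
    s=least_squares(res,[446,250,.2],loss='soft_l1'); print(name,s.x[:2].round(1),np.degrees(s.x[2]).round(2)); print(res(s.x).reshape(-1,6).round(1))
fit([(A,30)],'A');fit([(B,-30)],'B');fit([(C,-30)],'C');fit([(A,30),(B,-30)],'AB')
# outline bottom edge in top: base front corners (-36,+-62)
P=top([(180,487),(683,362)],0);print(P, np.degrees(np.arctan2(*(P[0]-P[1])[[1,0]]))-90,np.linalg.norm(P[0]-P[1]))
P=side([(60,295),(515,530)],3);print('side base +x edge',P,np.degrees(np.arctan2(*(P[1]-P[0])[[1,0]]))-90,np.linalg.norm(P[0]-P[1]))
```

```text
A [445.  257.7] 15.26
[[-0.9  0.1  0.6  0.2  0.7 -1. ]
 [ 0.4  0.1 -0.2 -0.1 -0.4  0.2]]
B [448.7 257.3] 15.79
[[-0.1  0.5 -0.8  0.3 -0.1  0.1]
 [ 0.2 -0.1  0.  -0.   0.2 -0.2]]
C [449.5 257.4] 14.2
[[-0.3  0.7 -0.6  0.7 -0.8  0.3]
 [-0.5 -0.7  0.7  0.6  0.5 -0.6]]
AB [446.9 257.4] 16.64
[[-3.8 -2.5 -1.6 -1.5 -0.4 -1.4]
 [ 0.6  0.2 -0.1  0.1 -0.3  0.4]
 [ 0.9  1.7  0.7  2.1  2.   2.6]
 [ 0.1 -0.2 -0.1 -0.2  0.1 -0.4]]
[[399.19740172 309.46603473]
 [432.00782511 191.16486821]] 15.501172143060813 122.7668110024758
side base +x edge [[487.25531753 205.82813155]
 [464.97556009 325.09694233]] 10.581064937479809 121.3319282633146
```

>>> step_arm(rows=[[[-17,-16,0],0],[[-45,-44,0],-1],[[-80,-76,0],-3],[[-114,-109,0],-5],[[-148,-142,0],-7],[[-182,-174,0],-9],[[-216,-207,0],-11],[[-250,-240,0],-12.5],[[-284,-272,0],-12.5],[[-318,-305,0],-12.5],[[-347,-332,0],-12.5],[[-362,-347,0],-12.5]], fingers=0.5, squeeze=25)

```text
time: 1.3
tool_pos: [421.8, 130.7, 242.0]
tcp_rot: [-180.0, -0.0, 175.0]
ft_force: [0.0, 0.4, -0.2]
finger_gap: 42.9
grip_force: 0.0
```

```bash
cat >> h.py <<'E'
def delta(target,yaw):
    "shift in tool axes from measured pose to world target, and tool-z turn to world yaw"
    from bench import r
    s=r.sense(); M=R.from_euler("xyz",s["tcp_rot"],degrees=True)
    d=(np.array(target)-s["tool_pos"])
    y=np.radians(s["tcp_rot"][2]); X=np.array([np.cos(y),np.sin(y),0]);Y=np.array([np.sin(y),-np.cos(y),0])
    t=(s["tcp_rot"][2]-yaw+90)%180-90
    print("t",round(s["time"],2),"pos",s["tool_pos"].round(1),"rot",s["tcp_rot"].round(2),"shift",(d@X).round(1),(d@Y).round(1),(-d[2]).round(1),"turn",round(t,2),"F",s["ft_force"].round(1),"gap",round(s["finger_gap"],1),"grip",round(s["grip_force"],1))
E
python3 -c "
from h import *;delta([559.4,-117,200],175.15)"
```

```text
t 1.3 pos [421.8 130.7 242. ] rot [-179.95   -0.    175.01] shift -158.7 -234.8 42.0 turn -0.14 F [ 0.   0.4 -0.2] gap 42.9 grip 0.0
```

>>> step_arm(rows=[[[-15,-22,0],0],[[-40,-58,4],0],[[-66,-98,10],0],[[-92,-136,20],0],[[-116,-172,30],0],[[-138,-204,38],0],[[-151,-224,42],0],[[-157,-233,42],0],[[-159,-235,42],0],[[-159,-235,42],0],[[-159,-235,42],0]])

```text
time: 2.4
tool_pos: [559.4, -112.9, 200.7]
tcp_rot: [180.0, 0.0, 175.2]
ft_force: [0.3, -0.3, -0.2]
finger_gap: 42.7
grip_force: 0.0
```

```bash
python3 -c "
from h import *;delta([559.4,-117,108],175.15)
from bench import snapshot
im=snapshot('top');cv2.imwrite('pics/top1.png',im)
cv2.imwrite('pics/app.png',cv2.resize(im[120:240,250:400],None,fx=5,fy=5,interpolation=cv2.INTER_CUBIC))"
```

```text
t 2.4 pos [ 559.4 -112.9  200.7] rot [1.7999e+02 2.0000e-02 1.7522e+02] shift -0.4 -4.1 92.7 turn 0.07 F [ 0.3 -0.3 -0.2] gap 42.7 grip 0.0
```

View pics/app.png

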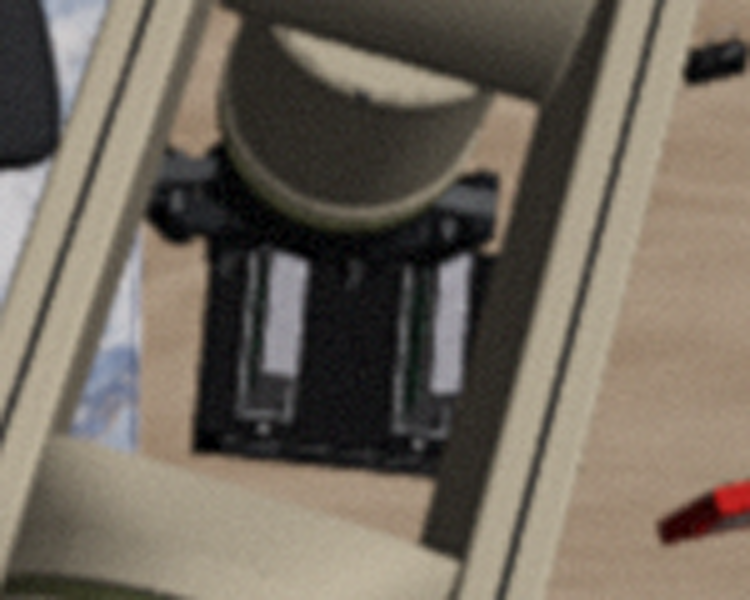

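The crop shows the wrist above the dock's +y part. The master disk at about (285,310) and copy 1 at (450,330) stand undisturbed. Now I shift 4 mm and descend.

>>> step_arm(rows=[[[0,-2,5],0],[[0,-4,15],0],[[0,-4,30],0],[[0,-4,48],0],[[0,-4,65],0],[[0,-4,79],0],[[0,-4,88],0],[[0,-4,92],0],[[0,-4,93],0],[[0,-4,93],0]])

```text
time: 3.45
tool_pos: [559.6, -118.1, 107.8]
tcp_rot: [-180.0, 0.0, 175.2]
ft_force: [0.5, 0.3, 0.7]
finger_gap: 42.4
grip_force: 0.0
```

>>> step_arm(rows=[[[0,0,0],0],[[0,0,0],0],[[0,0,0],0],[[0,0,0],0],[[0,0,0],0],[[0,0,0],0],[[0,0,0],0],[[0,0,0],0],[[0,0,0],0],[[0,0,0],0]], fingers=0, squeeze=25)

```text
time: 4.45
tool_pos: [559.8, -118.3, 108.2]
tcp_rot: [-180.0, 0.1, 175.1]
ft_force: [-0.1, -0.8, 5.3]
finger_gap: 14.6
grip_force: 26.5
```

```bash
python3 -c "
from h import *;delta([559.4,-117,108],175.15)"
```

```text
t 4.45 pos [ 559.8 -118.3  108.2] rot [-1.7998e+02  8.0000e-02  1.7515e+02] shift 0.5 1.2 0.2 turn -0.0 F [-0.1 -0.8  5.3] gap 14.6 grip 26.5
```

>>> step_arm(rows=[[[0,0,-2],0],[[0,0,-6],0],[[0,0,-12],0],[[0,0,-20],0],[[0,0,-29],0],[[0,0,-38],0],[[0,0,-47],0],[[0,0,-56],0],[[0,0,-64],0],[[0,0,-70],0],[[0,0,-72],0],[[0,0,-72],0]], squeeze=32)

```text
time: 5.65
tool_pos: [559.3, -118.1, 179.6]
tcp_rot: [-180.0, 0.0, 175.2]
ft_force: [0.1, -0.3, -1.5]
finger_gap: 14.2
grip_force: 31.2
```

```bash
python3 -c "
from h import *;delta([459.2,215.1,180],195.4)
from bench import snapshot
im=snapshot('top');cv2.imwrite('pics/top2.png',im)"
```

```text
t 5.65 pos [ 559.3 -118.1  179.6] rot [-1.7999e+02  3.0000e-02  1.7515e+02] shift 127.9 323.5 -0.4 turn -20.25 F [ 0.1 -0.3 -1.5] gap 14.2 grip 31.2
```

>>> step_arm(rows=[[[3,8,0],0],[[10,24,0],-1],[[20,50,0],-3],[[34,86,0],-6],[[49,124,0],-9],[[64,162,0],-12],[[79,200,0],-15],[[94,238,0],-17],[[108,273,0],-19],[[119,301,0],-20],[[125,317,0],-20.25],[[128,323,0],-20.25]])

```text
time: 6.9
tool_pos: [457.1, 217.0, 179.0]
tcp_rot: [180.0, -0.0, -164.4]
ft_force: [0.9, -0.2, -2.2]
finger_gap: 14.4
grip_force: 31.5
```

>>> step_arm(rows=[[[0,0,0],0],[[0,0,0],0],[[0,0,0],0],[[0,0,0],0]])

```text
time: 7.3
tool_pos: [459.2, 213.8, 179.3]
tcp_rot: [-180.0, -0.0, -164.7]
ft_force: [0.4, 0.4, -2.3]
finger_gap: 14.4
grip_force: 31.5
```

```bash
python3 -c "
from h import *;delta([459.2,215.1,130],195.4)
from bench import snapshot
for n in('top','side'):
  im=snapshot(n);cv2.imwrite(f'pics/{n}3.png',im)
cv2.imwrite('pics/s3c.png',cv2.resize(im[130:280,300:420],None,fx=4,fy=4,interpolation=cv2.INTER_CUBIC))"
```

```text
t 7.3 pos [459.2 213.8 179.3] rot [-179.99   -0.   -164.68] shift -0.3 1.2 49.3 turn -0.08 F [ 0.4  0.4 -2.3] gap 14.4 grip 31.5
```

View pics/s3c.png

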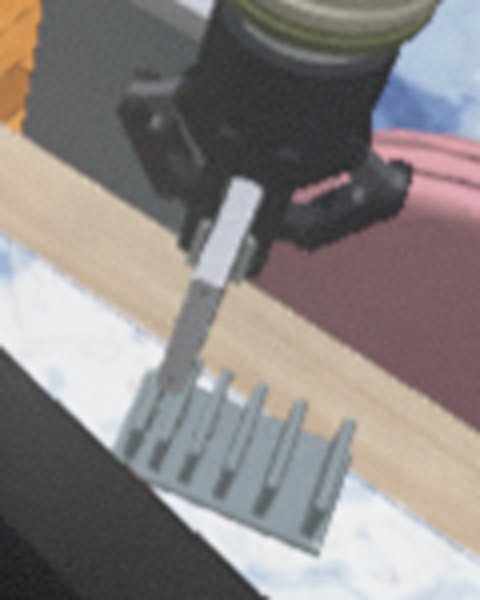

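The side crop shows the disk held upright over the narrow end. Its foot's +x edge is centred at about crop (175,388), level with fins 1 and 2. Next I check this against the projected position.

```bash
python3 -c "
from h import *
c,s=np.cos(np.radians(15.35)),np.sin(np.radians(15.35))
t=np.array([459.2,213.8,0])
def P(x,y,z): return t+[c*x-s*y,s*x+c*y,z]
for x,y,z in((35,-7.5,97),(35,7.5,97),(35,-7.5,197),(35,7.5,197),(-35,0,197)): print((x,y,z),((proj('side',P(x,y,z))+.5-[300,130])*4-.5).round(0))
"
```

```text
(35, -7.5, 97) [151. 385.]
(35, 7.5, 97) [178. 397.]
(35, -7.5, 197) [190. 274.]
(35, 7.5, 197) [221. 286.]
(-35, 0, 197) [250. 175.]
```

```bash
python3 -c "
from h import *
g=cv2.cvtColor(cv2.imread('pics/side3.png'),cv2.COLOR_BGR2GRAY).astype(np.float32)
c,s=np.cos(np.radians(15.35)),np.sin(np.radians(15.35))
t=np.array([459.2,213.8,0])
ys=np.arange(-18,19,2.)
print(ys.astype(int))
for z in range(185,95,-10):
  p=np.array([proj('side',t+[c*35-s*y,s*35+c*y,z]) for y in ys],np.float32)
  print(z,cv2.remap(g,p[None,:,0],p[None,:,1],1)[0].astype(int))
"
```

```text
[-18 -16 -14 -12 -10  -8  -6  -4  -2   0   2   4   6   8  10  12  14  16
  18]
185 [188 187 185 184 183 178 153 129 123 117 119 128 129 120 149 179 183 182
 182]
175 [192 194 193 194 196 187 157 131 124 126 128 128 127 121 147 177 183 184
 181]
165 [186 185 186 186 185 182 156 130 125 127 126 128 130 134 161 187 193 191
 191]
155 [180 181 180 180 184 176 151 130 126 127 127 128 128 130 155 182 187 186
 187]
145 [188 185 183 181 180 176 149 127 124 126 127 126 123 129 163 185 186 188
 186]
135 [217 220 223 217 212 200 160 127 124 125 126 126 127 132 148 155 177 182
 179]
125 [233 235 236 236 238 230 183 134 123 122 125 128 126 127 133 143 179 205
 206]
115 [232 232 233 231 229 202 154 128 123 124 124 125 124 132 143 149 199 218
 216]
105 [236 234 229 187 163 159 140 128 124 120 122 126 128 135 143 128 145 152
 157]
```

>>> step_arm(rows=[[[0,-1,4],0],[[0,-1,12],0],[[0,-1,22],0],[[0,-1,32],0],[[0,-1,40],0],[[0,-1,45],0],[[0,-1,48],0],[[0,-1,49],0],[[0,-1,49.5],0],[[0,-1,50],0],[[0,-1,50],0]])

```text
time: 8.5
tool_pos: [459.4, 213.7, 129.6]
tcp_rot: [180.0, 0.0, -164.6]
ft_force: [0.1, 0.2, -2.2]
finger_gap: 14.5
grip_force: 31.5
```

>>> step_arm(rows=[[[0,0,0.5],0],[[0,0,1],0],[[0,0,1.5],0],[[0,0,2],0],[[0,0,2.5],0],[[0,0,2.5],0]])

```text
time: 9.1
tool_pos: [459.1, 213.6, 126.7]
tcp_rot: [-180.0, -0.0, -164.6]
ft_force: [0.9, -0.3, -1.7]
finger_gap: 14.4
grip_force: 31.5
```

>>> step_arm(rows=[[[0,0,0.5],0],[[0,0,1],0],[[0,0,1.5],0],[[0,0,1.5],0]])

```text
time: 9.5
tool_pos: [459.2, 213.7, 125.2]
tcp_rot: [-180.0, -0.0, -164.6]
ft_force: [-0.2, 0.1, -2.9]
finger_gap: 14.6
grip_force: 31.5
```

>>> step_arm(rows=[[[0,0,0.5],0],[[0,0,1],0],[[0,0,1],0]])

```text
time: 9.8
tool_pos: [459.4, 213.8, 125.1]
tcp_rot: [180.0, 0.0, -164.6]
ft_force: [-3.2, -1.0, 5.1]
finger_gap: 14.7
grip_force: 32.6
```

Slot 1 refuses the disk: contact is at foot z of about 43 with roughly 7 N. Next is slot 2, 16.25 mm further across.

>>> step_arm(rows=[[[0,0,-3],0],[[0,0,-8],0],[[0,2,-10],0],[[0,7,-10],0],[[0,12,-10],0],[[0,15.5,-10],0],[[0,16.3,-10],0],[[0,16.3,-8],0],[[0,16.3,-5],0],[[0,16.3,-3],0],[[0,16.3,-2],0],[[0,16.3,-2],0]])

```text
time: 11.0
tool_pos: [454.7, 229.2, 125.9]
tcp_rot: [-180.0, -0.0, -164.6]
ft_force: [0.6, -0.7, -1.4]
finger_gap: 14.2
grip_force: 31.6
```

>>> step_arm(rows=[[[0,0,0.5],0],[[0,0,1],0],[[0,0,1.5],0],[[0,0,2],0],[[0,0,2.3],0],[[0,0,2.3],0]])

```text
time: 11.6
tool_pos: [455.2, 229.5, 124.8]
tcp_rot: [-180.0, 0.0, -164.6]
ft_force: [-1.7, -0.9, 5.9]
finger_gap: 14.4
grip_force: 32.6
```

Slot 2 refuses it as well, so on to slot 3 at +19 mm.

>>> step_arm(rows=[[[0,0,-3],0],[[0,0,-8],0],[[0,3,-10],0],[[0,9,-10],0],[[0,15,-10],0],[[0,18,-10],0],[[0,19,-10],0],[[0,19,-8],0],[[0,19,-5],0],[[0,19,-3],0],[[0,19,-2],0],[[0,19,-2],0]])

```text
time: 12.8
tool_pos: [449.7, 247.5, 125.7]
tcp_rot: [-180.0, -0.0, -164.6]
ft_force: [-0.5, 0.8, -2.9]
finger_gap: 14.5
grip_force: 31.6
```

>>> step_arm(rows=[[[0,0,0.5],0],[[0,0,1],0],[[0,0,1.5],0],[[0,0,2],0],[[0,0,2.5],0],[[0,0,3],0],[[0,0,3],0]])

```text
time: 13.5
tool_pos: [450.0, 247.9, 123.5]
tcp_rot: [180.0, 0.0, -164.6]
ft_force: [-2.2, -0.1, 2.4]
finger_gap: 14.5
grip_force: 32.3
```

>>> step_arm(rows=[[[0,0,0.4],0],[[0,0,0.8],0],[[0,0,1.2],0],[[0,0,1.2],0]])

```text
time: 13.9
tool_pos: [450.4, 248.0, 123.3]
tcp_rot: [180.0, 0.1, -164.6]
ft_force: [-4.0, -2.3, 10.8]
finger_gap: 14.6
grip_force: 33.4
```

Slot 3 refuses it with a firm 13 N stop, so on to slot 4 at +21.75 mm.

>>> step_arm(rows=[[[0,0,-3],0],[[0,0,-8],0],[[0,3,-10],0],[[0,9,-10],0],[[0,15,-10],0],[[0,20,-10],0],[[0,21.6,-10],0],[[0,21.6,-9],0],[[0,21.6,-6],0],[[0,21.6,-4],0],[[0,21.6,-4],0]])

```text
time: 15.0
tool_pos: [443.8, 268.2, 125.2]
tcp_rot: [-180.0, -0.1, -164.6]
ft_force: [1.0, 0.8, -2.7]
finger_gap: 14.6
grip_force: 31.6
```

>>> step_arm(rows=[[[0,0,0.6],0],[[0,0,1.2],0],[[0,0,1.8],0],[[0,0,2.4],0],[[0,0,3],0],[[0,0,3.6],0],[[0,0,4.2],0],[[0,0,4.2],0]])

```text
time: 15.8
tool_pos: [444.0, 268.5, 121.5]
tcp_rot: [-180.0, -0.0, -164.6]
ft_force: [-1.7, -0.0, -2.5]
finger_gap: 14.7
grip_force: 31.6
```

>>> step_arm(rows=[[[0,0,0.5],0],[[0,0,1],0],[[0,0,1.5],0],[[0,0,2],0],[[0,0,2.5],0],[[0,0,3],0],[[0,0,3],0]])

```text
time: 16.5
tool_pos: [444.0, 268.5, 118.5]
tcp_rot: [180.0, -0.0, -164.6]
ft_force: [-0.2, 1.1, -1.2]
finger_gap: 14.4
grip_force: 31.5
```

>>> step_arm(rows=[[[0,0,0.5],0],[[0,0,1],0],[[0,0,1.5],0],[[0,0,2],0],[[0,0,2.5],0],[[0,0,3],0],[[0,0,3],0]])

```text
time: 17.2
tool_pos: [444.0, 268.5, 115.5]
tcp_rot: [180.0, -0.0, -164.6]
ft_force: [-0.1, -1.4, -2.5]
finger_gap: 14.4
grip_force: 31.5
```

Slot 4 takes it: the foot is at about 33 mm, below any mouth stop. I keep pushing. The bead is at foot z of about 23.

>>> step_arm(rows=[[[0,0,1],0],[[0,0,2],0],[[0,0,3],0],[[0,0,4],0],[[0,0,5],0],[[0,0,6],0],[[0,0,7],0],[[0,0,7],0]])

```text
time: 18.0
tool_pos: [444.0, 268.5, 108.4]
tcp_rot: [-180.0, -0.0, -164.6]
ft_force: [0.1, 0.3, -2.1]
finger_gap: 14.4
grip_force: 31.5
```

>>> step_arm(rows=[[[0,0,0.7],0],[[0,0,1.4],0],[[0,0,2.1],0],[[0,0,2.8],0],[[0,0,3.5],0],[[0,0,4],0],[[0,0,4],0]])

```text
time: 18.7
tool_pos: [444.1, 268.7, 104.4]
tcp_rot: [180.0, 0.0, -164.6]
ft_force: [-0.4, 3.2, -1.7]
finger_gap: 14.2
grip_force: 31.6
```

>>> step_arm(rows=[[[0,0,1],0],[[0,0,2],0],[[0,0,3],0],[[0,0,4],0],[[0,0,5],0],[[0,0,6],0],[[0,0,7],0],[[0,0,8],0],[[0,0,9],0],[[0,0,10],0],[[0,0,11],0],[[0,0,11],0]])

```text
time: 19.9
tool_pos: [444.0, 268.5, 93.4]
tcp_rot: [-180.0, -0.0, -164.6]
ft_force: [-0.5, 2.5, -2.7]
finger_gap: 14.6
grip_force: 31.5
```

>>> step_arm(rows=[[[0,0,0.5],0],[[0,0,1],0],[[0,0,1.5],0],[[0,0,2],0],[[0,0,2],0]])

```text
time: 20.4
tool_pos: [444.1, 268.5, 91.5]
tcp_rot: [-180.0, -0.0, -164.6]
ft_force: [-0.1, 2.5, -1.1]
finger_gap: 14.6
grip_force: 31.7
```

>>> step_arm(rows=[[[0,0,0.4],0],[[0,0,0.8],0],[[0,0,1.2],0],[[0,0,1.6],0],[[0,0,1.6],0]])

```text
time: 20.9
tool_pos: [444.1, 268.6, 90.2]
tcp_rot: [180.0, 0.0, -164.6]
ft_force: [-1.8, 2.1, 2.6]
finger_gap: 14.8
grip_force: 32.1
```

>>> step_arm(rows=[[[0,0,0.4],0],[[0,0,0.8],0],[[0,0,0.8],0]])

```text
time: 21.2
tool_pos: [444.2, 268.7, 90.2]
tcp_rot: [180.0, 0.0, -164.6]
ft_force: [-5.2, 0.8, 10.3]
finger_gap: 14.6
grip_force: 33.3
```

>>> step_arm(rows=[[[0,0,0],0],[[0,0,0],0],[[0,0,0],0],[[0,0,0],0],[[0,0,0],0],[[0,0,0],0],[[0,0,0],0],[[0,0,0],0]], fingers=0.5)

```text
time: 22.0
tool_pos: [444.1, 268.5, 89.2]
tcp_rot: [-180.0, -0.0, -164.6]
ft_force: [0.2, 0.9, -0.3]
finger_gap: 42.6
grip_force: 0.0
```

>>> step_arm(rows=[[[0,0,-3],0],[[0,0,-10],0],[[0,0,-22],0],[[0,0,-38],0],[[0,0,-56],0],[[0,0,-74],0],[[0,0,-92],0],[[0,0,-108],0],[[0,0,-120],0],[[0,0,-128],0],[[0,0,-130],0],[[0,0,-130],0]])

```text
time: 23.2
tool_pos: [444.1, 268.5, 219.2]
tcp_rot: [180.0, 0.0, -164.6]
ft_force: [-0.2, 1.0, -0.3]
finger_gap: 43.0
grip_force: 0.0
```

```bash
python3 -c "
from h import *;delta([459.2,215.1,130],195.4)
from bench import snapshot
im=snapshot('top');cv2.imwrite('pics/top4.png',im)
im=snapshot('side');cv2.imwrite('pics/side4.png',im)
cv2.imwrite('pics/s4c.png',cv2.resize(im[140:290,300:430],None,fx=4,fy=4,interpolation=cv2.INTER_CUBIC))"
```

```text
t 23.2 pos [444.1 268.5 219.2] rot [ 180.     0.  -164.6] shift -0.4 -55.5 89.2 turn 0.0 F [-0.2  1.  -0.3] gap 43.0 grip 0.0
```

View pics/s4c.png

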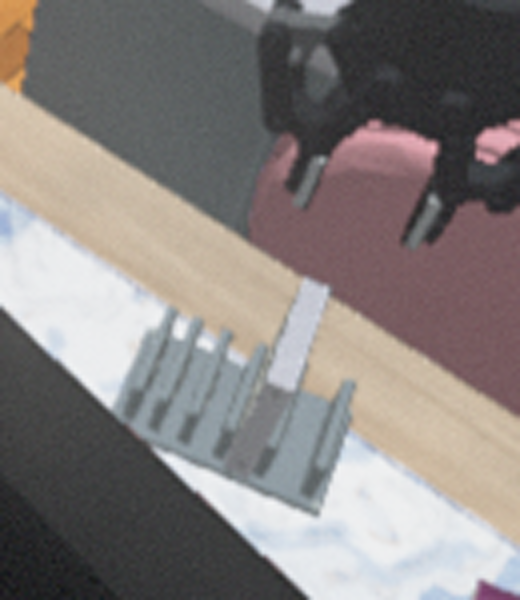

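The side crop shows the disk standing upright and home in slot 4 (foot at about (240,465)), with the open gripper clear above it. Before handing in I check numerically that the copies and loose things haven't moved.

Run:
```python
import cv2,numpy as np
a,b=(cv2.imread(f"pics/top{k}.png").astype(int) for k in(0,4))
d=abs(a-b).max(2)
for n,(x0,x1,y0,y1) in dict(copies=(328,372,163,218),usb=(224,242,230,252),pen=(236,258,172,230),keys=(210,250,150,202),masterbay=(294,322,163,212)).items():
    print(n,(d[y0:y1,x0:x1]>40).mean().round(3))
```

```text
copies 0.0
usb 0.0
pen 0.0
keys 0.0
masterbay 0.163
```

```bash
python3 -c "
from bench import r
print(r.hand_in())"
```

```text
the job is handed in; nothing more can be done
None
```

The master disk stands upright and fully home in slot 4, the first slot that took it after slots 1, 2 and 3 refused it; the copies and desk items are unmoved, and the job is handed in, though the hand-in returned no verdict.

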